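# Pack the profile sample kit, leave the off-size cuts

## Robot

A 7-joint arm with a two-finger parallel gripper is mounted at the origin on the work surface. World frame = base frame: x ahead of the robot, y to its left, z up, the work surface at z = 0. Lengths are in mm, angles in rad, forces in N, time in s.
With the tool pointing down it reaches from about 400 to 875 mm from the base axis. Payload 4.4 kg.
Tool frame: the origin (TCP) lies midway between the tips of the shut fingers; the grasp point (between the pads) lies ctrl.grip_depth behind it (ctrl.grip_depth is the distance from the TCP to the grasp point, in mm); z points along the fingers, y is the line along which they close (so a half turn about z gives the same grasp; the last joint's range is limited). The gripper opens to 85 mm and grips with 20 to 120 N. Pads are 22 mm wide; open, the fingers measure 114 mm over their backs; the gripper's body (76 mm by 85 mm) begins 54 mm behind the grasp point. The pads swing forward as they close: fully open they stand 13 mm farther back than shut.
Start: joints at [-1.258, 0.628, 0.038, 1.517, -0.027, 0.996, -0.02], TCP at [240.351, 603.945, 231.313] pointing down, gripper open.
Joint ranges: [-3.06, 3.06], [-0.37, 2.12], [-1.25, 1.32], [0.18, 2.47], [-1.1, 4.24], [0.23, 1.98], [-2.94, 2.94]. Speed limits (rad/s): [2.57, 2.57, 3.14, 3.14, 3.14, 3.14, 3.14].

## Interface

Orientations are given as [roll, pitch, yaw] about the fixed x, y, z axes, in that order (R = Rz(yaw) Ry(pitch) Rx(roll)).
In Python, from cell import ctrl gives the robot as it stands.
- The arm moves only by the tool carry_out, never from a script. Its argument "deltas" is one flat list of numbers, 7 for each row, row after row: the turn, a rotation vector about the tool's x, y, z in degrees, then the shift along the tool's x, y, z in m, then the closure, from -1 (fully open) to 1 (shut). In form: [wx, wy, wz, dx, dy, dz, claw, wx, wy, wz, dx, dy, dz, claw, ...]. A call has 1 to 12 rows; each row shifts and turns the commanded pose from where the row before left it, along the tool's axes as they then stand; what a row does not reach is not made up. A row lasts 1/8 s, in which the tool goes at most 62.5 mm and 10.7 degrees, less where a joint would pass 70% of its speed; a pose out of reach is approached as far as the arm can. A call with a gripper value outside its range is refused whole. The fingers move at their own pace and stop on an object; the grip force is fixed at half the most. Time passes only in rows, so rows that do not move let the fingers close. It gives the time, the measured TCP pose, the force, the opening and the grip force at its end, in the units of the state.
- ctrl.read_state(): the state, without advancing time (a new reading comes with each control period).
- ctrl.get_image(name): name is "side" or "top"; returns the picture (480x640x3 uint8, red, green, blue); there is no depth.
- ctrl.calibration(name): a dict with "mtx" (3x3 intrinsics, pixels), "distortion" ([k1, k2, p1, p2, k3] as OpenCV has them; the pictures are not rectified), "R" (3x3) and "t" (3): a world point X has camera coordinates R X + t. Camera axes: x right, y down, z forward; pixel columns grow to the right and rows downward; lengths in mm; the calibration is good to about 2 mm. A picture is of the moment at which its call begins. calibration takes no time and is no camera call.
- ctrl.finish_job(): hands the job in; it is judged then, once.
The state is a dict: "clock": time; "qpos": joint angles; "qd": joint speeds; "tau": joint torques, N m; "eef_pos": TCP position; "tool_rot": TCP orientation; "force": force on the tool from outside, world axes, zero at the start; "torque": the same for the moment, N m; "width": finger opening in mm; "gripper_force": force on a finger pad.
Only numpy, scipy, OpenCV 4.12 (cv2) and the standard library are available. Lean on these libraries where they do the work, as an engineer would, in place of code of your own. Each camera call takes 0.05 s, during which the arm holds its last target. There are 200 camera calls.

## Task

Pack the kit: of the six aluminium profile cuts on the bench, stand the four whose end shape and size match a white silhouette in the blue tray upright in the middle of their matching compartments, turned whichever way you like. Set each one down on the compartment floor, do not drop it, and leave the two look-alikes that match no silhouette (the L with one short leg and the shallow U) standing where they are.

Things in the scene. Friction and masses are not known exactly. Their poses are not given: they have to be found in the camera images.
- angle: Plain aluminium profile, 8 mm walls, standing on end, 60 mm tall, about 119 g. Origin: centre of overall plan outline, at underside; z up. Plan (mm): equal angle (L), both legs 50 long: one leg along x (x -25..25, y -25..-17), the other along y (x -25..-17, y -25..25). Pinch the leg along x at (0, -21), closing along y.
- channel: Plain aluminium profile, 8 mm walls, standing on end, 60 mm tall, about 161 g. Origin: centre of overall plan outline, at underside; z up. Plan (mm): deep channel (U) open to +x: web along y (x -22.5..-14.5, y -25..25), two arms along x to x = 22.5 (y 17..25 and -25..-17). Pinch the web at (-18.5, 0), closing along x (the gap between the arms is 34).
- tee: Plain aluminium profile, 8 mm walls, standing on end, 60 mm tall, about 113 g. Origin: centre of overall plan outline, at underside; z up. Plan (mm): T: bar along y (x 14.5..22.5, y -25..25), stem along x (x -22.5..14.5, y -4..4). Pinch the stem at (-3, 0), closing along y.
- zed: Plain aluminium profile, 8 mm walls, standing on end, 60 mm tall, about 127 g. Origin: centre of overall plan outline, at underside; z up. Plan (mm): Z: web along y (x -4..4, y -25..25), one flange to +x at the +y end (x 4..28, y 17..25), one to -x at the -y end (x -28..-4, y -25..-17). Pinch the web at (0, 0), closing along x.
- short_angle: Plain aluminium profile, 8 mm walls, standing on end, 60 mm tall, about 88 g. Origin: centre of overall plan outline, at underside; z up. Plan (mm): look-alike, unequal angle: leg along x 50 long (x -25..25, y -13..-5) and a leg along y only 26 long (x -25..-17, y -13..13). Matches no silhouette; not part of the kit.
- shallow_channel: Plain aluminium profile, 8 mm walls, standing on end, 60 mm tall, about 96 g. Origin: centre of overall plan outline, at underside; z up. Plan (mm): look-alike, shallow channel: web along y (x -10..-2, y -25..25), two arms only 20 deep to x = 10 (y 17..25 and -25..-17). Matches no silhouette; not part of the kit.
- bay_angle: Bay of the fixed blue tray (2 x 2 bays in any order, 92 mm apart; tray 196 square, rim 22 high) with the full-size white silhouette of the angle on its black floor, centred, in the same axes as the angle's. Inside 84 x 84, walls 3. Origin: centre of underside, 4 above the bench; floor 3, rim 18 above origin. x, y along the walls.
- bay_channel: Bay of the fixed blue tray (2 x 2 bays in any order, 92 mm apart; tray 196 square, rim 22 high) with the full-size white silhouette of the channel on its black floor, centred, in the same axes as the channel's. Inside 84 x 84, walls 3. Origin: centre of underside, 4 above the bench; floor 3, rim 18 above origin. x, y along the walls.
- bay_tee: Bay of the fixed blue tray (2 x 2 bays in any order, 92 mm apart; tray 196 square, rim 22 high) with the full-size white silhouette of the tee on its black floor, centred, in the same axes as the tee's. Inside 84 x 84, walls 3. Origin: centre of underside, 4 above the bench; floor 3, rim 18 above origin. x, y along the walls.
- bay_zed: Bay of the fixed blue tray (2 x 2 bays in any order, 92 mm apart; tray 196 square, rim 22 high) with the full-size white silhouette of the zed on its black floor, centred, in the same axes as the zed's. Inside 84 x 84, walls 3. Origin: centre of underside, 4 above the bench; floor 3, rim 18 above origin. x, y along the walls.
Not all that is in view belongs to the job. What is shaped like the angle but green is not meant.

How it is judged (in metres and radians):
At the end, for the whole second after the job is handed in: Each of the four stands upright (0.1 rad) at rest on the floor of the bay with its own silhouette: plan centre within 15 mm of the bay's, origin under 9 mm above the bay's origin. Both look-alikes stand upright within 20 mm of where they started (horizontal distance between angle and bay_angle below 0.015 m and z of angle in the frame of bay_angle below 0.009 m and angle between each of angle, channel, tee, zed, short_angle, shallow_channel's own z axis and vertical below 0.1 rad and linear speed of each of angle, channel, tee, zed below 0.02 m/s and horizontal distance between channel and bay_channel below 0.015 m and z of channel in the frame of bay_channel below 0.009 m and horizontal distance between tee and bay_tee below 0.015 m and z of tee in the frame of bay_tee below 0.009 m and horizontal distance between zed and bay_zed below 0.015 m and z of zed in the frame of bay_zed below 0.009 m and distance of each of short_angle, shallow_channel from where it was at the start of the episode below 0.02 m); the robot touches nothing.
It fails at once if a look-alike that does not belong is moved more than 20 mm (distance of any of short_angle, shallow_channel from where it was at the start of the episode above 0.02 m).
It fails at once if a profile is dropped (falls free of the fingers faster than 0.6 m/s, as from about 20 mm) ((linear speed of angle above 0.6 m/s and contact force between the fingers and angle below 0.05 N) or (linear speed of channel above 0.6 m/s and contact force between the fingers and channel below 0.05 N) or (linear speed of tee above 0.6 m/s and contact force between the fingers and tee below 0.05 N) or (linear speed of zed above 0.6 m/s and contact force between the fingers and zed below 0.05 N)).
It also fails if it takes over 112 s, if anything falls off the work surface, if the arm or the gripper's body presses on something with over 40 N, if the wrist force passes 120 N, or if a joint passes its speed limit or range.

## Working session

There is one attempt and no reset: what is moved stays moved. The work goes in short steps, Python scripts to look and compute and a tool call to move; the robot and the scene stay as the last step left them, time stands still between calls to the robot, and variables do not carry over. Pictures are saved under pics/ and viewed, at most 14 in all, crops included, and the job is handed in when it is done.

Besides the shell and the picture viewer there is one more tool, called as name(argument=value, ...) on one line, values as JSON. carry_out: Moves the arm, as the interface text tells. Its arguments: {"type":"object","properties":{"deltas":{"type":"array"}},"required":["deltas"]}

```bash
mkdir -p pics; python3 - <<'E'
from cell import ctrl
import cv2,numpy as np
s=ctrl.read_state();print(s['eef_pos'],s['tool_rot'],s['width'],ctrl.grip_depth,s['clock'])
for n in('top','side'):
    c=ctrl.calibration(n);print(n,c)
    cv2.imwrite(f'pics/{n}0.png',ctrl.get_image(n)[:,:,::-1])
E
```

```text
[240.11413125 603.35639657 230.40276487] [-3.13972023e+00  4.78117229e-05  2.76284971e+00] 85.60077948724144 18.700000000000003 0.0
top {'mtx': array([[547.01029646,   0.        , 321.47289042],
       [  0.        , 547.01029646, 244.86936892],
       [  0.        ,   0.        ,   1.        ]]), 'distortion': array([-0.09080748,  0.        ,  0.        ,  0.        ,  0.        ]), 'R': array([[ 0.0227277 , -0.99973769, -0.00282994],
       [-0.98906022, -0.0220721 , -0.14585165],
       [ 0.14575093,  0.00611385, -0.98930243]]), 't': array([ -31.43369957,  490.37769078, 1152.16852981])}
side {'mtx': array([[468.97702752,   0.        , 318.93089327],
       [  0.        , 468.97702752, 241.62707568],
       [  0.        ,   0.        ,   1.        ]]), 'distortion': array([-0.02083119,  0.        ,  0.        ,  0.        ,  0.        ]), 'R': array([[ 0.7898204 , -0.61319987, -0.01302515],
       [-0.46667244, -0.58703707, -0.66151667],
       [ 0.3979957 ,  0.52855784, -0.74981733]]), 't': array([-382.86560474,  252.66506778,  750.64662998])}
```

View pics/top0.png

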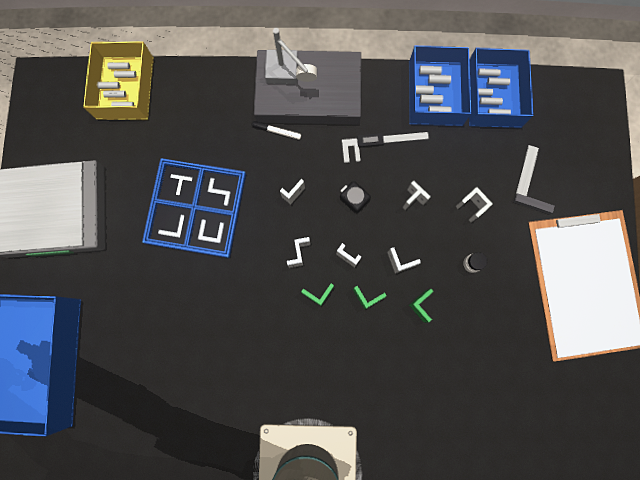

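View pics/side0.png

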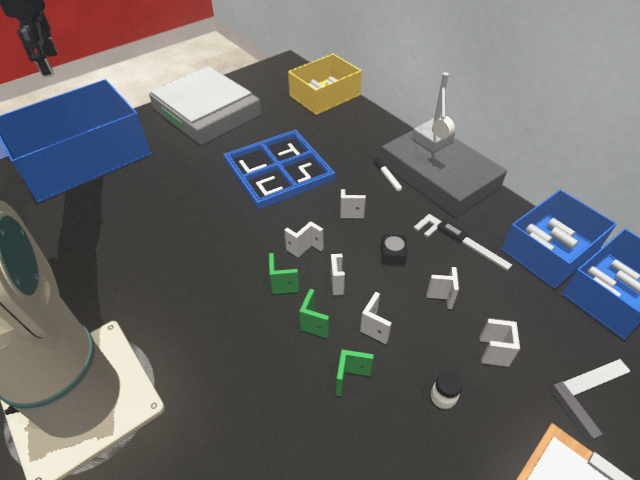

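The top view shows the tray at about (195,207), with tee top-left, zed top-right, angle bottom-left and channel bottom-right. The candidate cuts are at (292,190), (416,195), (475,203), (298,251), (348,254) and (403,261). The side view agrees with this. I'll zoom in next.

```bash
python3 - <<'E'
import cv2,numpy as np
i=cv2.imread('pics/top0.png')
a=cv2.resize(i[165:285,270:500],None,fx=3.4,fy=3.4,interpolation=cv2.INTER_CUBIC)
cv2.imwrite('pics/crop.png',a)
g=cv2.cvtColor(i,cv2.COLOR_BGR2GRAY)
print(np.histogram(g[165:285,270:500],bins=16,range=(0,256)))
E
```

```text
(array([   39,   363,  8972, 15836,   223,   454,   214,    91,    82,
          84,   246,    64,    39,    53,    68,   772]), array([  0.,  16.,  32.,  48.,  64.,  80.,  96., 112., 128., 144., 160.,
       176., 192., 208., 224., 240., 256.]))
```

View pics/crop.png

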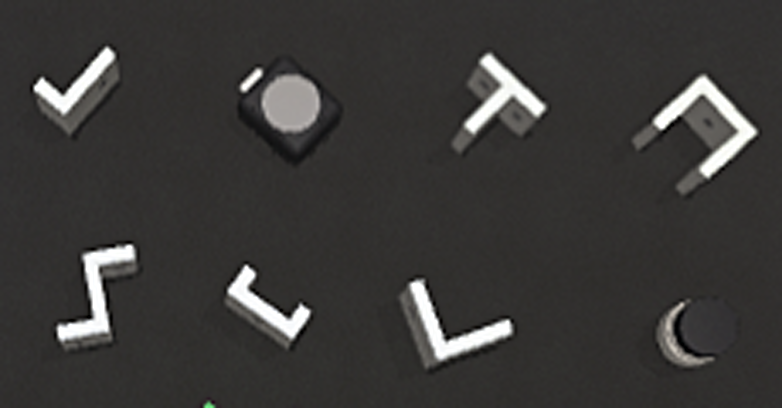

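```bash
cat > h.py <<'E'
from cell import ctrl
import cv2,numpy as np
def plane(px,z,n='top'):
    c=ctrl.calibration(n)
    u=cv2.undistortPoints(np.float64(px).reshape(-1,1,2),c['mtx'],c['distortion'])[:,0]
    d=np.c_[u,np.ones(len(u))]@c['R']; o=-c['R'].T@c['t']
    return (o+d*((z-o[2])/d[:,2])[:,None])[:,:2]
def shapes(img,roi,z,thr):
    x0,y0,x1,y1=roi;k=4
    g=cv2.cvtColor(img,cv2.COLOR_RGB2GRAY)[y0:y1,x0:x1]
    g=cv2.resize(g,None,fx=k,fy=k,interpolation=cv2.INTER_CUBIC)
    out=[]
    for c in cv2.findContours((g>thr).astype(np.uint8),cv2.RETR_EXTERNAL,cv2.CHAIN_APPROX_NONE)[0]:
        if cv2.contourArea(c)<80*k*k: continue
        P=plane((c[:,0]+.5)/k-.5+[x0,y0],z)
        A=cv2.approxPolyDP(P.astype(np.float32).reshape(-1,1,2),4,True)[:,0]
        e=np.roll(A,-1,0)-A; v=e[:,0]+1j*e[:,1]
        th=np.angle((abs(v)*(v/abs(v))**4).sum())/4
        R=np.array([[np.cos(th),-np.sin(th)],[np.sin(th),np.cos(th)]])
        Q=P@R; lo,hi=Q.min(0),Q.max(0); mid=(lo+hi)/2
        m=cv2.moments(P.astype(np.float32).reshape(-1,1,2))
        cen=np.array([m['m10'],m['m01']])/m['m00']
        out.append(dict(px=c.mean(0)[0]/k+[x0,y0],c=R@mid,th=np.degrees(th),size=hi-lo,cen=cen@R-mid,area=m['m00'],A=(A@R-mid).round(0)))
    return out
E
python3 - <<'E'
from h import *
i=ctrl.get_image('top'); np.set_printoptions(precision=1,suppress=True)
for roi,z,t in(((270,165,500,285),60,205),((140,155,250,262),7,150)):
  for o in shapes(i,roi,z,t):
    print({k:(v.tolist() if k=='A' else v) for k,v in o.items()})
E
```

```text
{'px': array([403.1, 261.1]), 'c': array([ 469.1, -198.8]), 'th': np.float32(21.173769), 'size': array([50.4, 50.1]), 'cen': array([-9.9,  9.5]), 'area': 644.7931859032251, 'A': [[25.0, 24.0], [-25.0, 24.0], [-23.0, -24.0], [-17.0, -24.0], [-17.0, 17.0], [22.0, 17.0]]}
{'px': array([348.6, 254.6]), 'c': array([470.5, -78.8]), 'th': np.float32(-33.92515), 'size': array([20.7, 50. ]), 'cen': array([-3. ,  0.2]), 'area': 523.0946533497772, 'A': [[10.0, 25.0], [-9.0, 24.0], [-10.0, -25.0], [9.0, -24.0], [9.0, -17.0], [-3.0, -16.0], [-2.0, 16.0], [9.0, 18.0]]}
{'px': array([298.2, 251. ]), 'c': array([474.2,  29.7]), 'th': np.float32(11.979813), 'size': array([50.4, 55. ]), 'cen': array([-0.2, -0.2]), 'area': 655.8334009297687, 'A': [[25.0, -27.0], [23.0, 3.0], [-16.0, 3.0], [-17.0, 26.0], [-24.0, 27.0], [-25.0, -3.0], [16.0, -4.0], [17.0, -26.0]]}
{'px': array([478.6, 201. ]), 'c': array([ 589.7, -355.5]), 'th': np.float32(43.819584), 'size': array([50. , 45.1]), 'cen': array([-0., -5.]), 'area': 873.8797766789794, 'A': [[24.0, -21.0], [23.0, 23.0], [17.0, 21.0], [15.0, -15.0], [-16.0, -
[... 1073 characters left out ...]
: 772.8450996303, 'A': [[25.0, -24.0], [24.0, -17.0], [-17.0, -16.0], [-17.0, 24.0], [-25.0, 25.0], [-25.0, -25.0]]}
{'px': array([218.9, 191.6]), 'c': array([612.8, 216.1]), 'th': np.float32(-9.182453), 'size': array([56.9, 52.2]), 'cen': array([0.2, 0. ]), 'area': 850.9867819431238, 'A': [[27.0, 25.0], [-4.0, 25.0], [-4.0, -16.0], [-26.0, -18.0], [-27.0, -25.0], [3.0, -25.0], [4.0, 15.0], [27.0, 17.0]]}
{'px': array([180.3, 181.9]), 'c': array([626.5, 307.7]), 'th': np.float32(-9.907622), 'size': array([46.5, 50.7]), 'cen': array([ 8.7, -0.3]), 'area': 680.1013817135245, 'A': [[22.0, 24.0], [14.0, 24.0], [13.0, 4.0], [-18.0, 4.0], [-22.0, -5.0], [13.0, -4.0], [15.0, -25.0], [22.0, -25.0]]}
```

```bash
cat >> h.py <<'E'
def rot(a): a=np.radians(a); return np.array([[np.cos(a),-np.sin(a)],[np.sin(a),np.cos(a)]])
# part centre, frame angle, pinch in frame, pick yaw, bay centre, place yaw
T=dict(tee=((600.7,-219),44.6,(0,3),134.6,(626.5,307.7),171.6),
 channel=((589.7,-355.5),43.8,(0,-18.5),43.8,(522,229.5),81.6),
 zed=((474.2,29.7),12,(0,0),192,(612.8,216.1),171.6),
 angle=((469.1,-198.8),21.2,(0,21),21.2,(535.1,320.4),-8.4))
def go(name,ph,z):
    c,th,p,y,b,yp=T[name]; off=rot(th)@p
    x,yaw=(np.add(c,off),y) if ph=='pick' else (b+rot(yp-y)@off,yp)
    s=ctrl.read_state(); y0=np.degrees(s['tool_rot'][2]); e=s['eef_pos']
    w=(y0-yaw+180)%360-180
    d=rot(-yaw)@(x-e[:2])
    print('target',x.round(1),yaw,'wz',w.round(1),'then dx,dy,dz (mm)',d[0].round(1),-d[1].round(1),(e[2]-z).round(1),'q7',s['qpos'][6].round(2),'w',s['width'].round(1),'rp',s['tool_rot'][:2].round(3),'t',s['clock'])
E
python3 -c "
from h import *
for n in T: go(n,'pick',130);go(n,'place',130)"
```

```text
Traceback (most recent call last):
  File "h.py", line 37, in go
    print('target',x.round(1),yaw,'wz',w.round(1),'then dx,dy,dz (mm)',d[0].round(1),-d[1].round(1),(e[2]-z).round(1),'q7',s['qpos'][6].round(2),'w',s['width'].round(1),'rp',s['tool_rot'][:2].round(3),'t',s['clock'])
                                                                                                                                                     ^^^^^^^^^^^^^^^^
AttributeError: 'float' object has no attribute 'round'
```

```bash
sed -i "s/s\['width'\].round(1)/round(float(s['width']),1)/" h.py
python3 -c "
from h import *
for n in T: go(n,'pick',130);go(n,'place',130)"
```

```text
target [ 598.6 -216.9] 134.6 wz 23.7 then dx,dy,dz (mm) -835.8 -320.8 100.6 q7 -0.02 w 85.5 rp [-3.14  0.  ] t 0.15
target [623.5 308.1] 171.6 wz -13.3 then dx,dy,dz (mm) -422.4 -236.2 100.6 q7 -0.02 w 85.5 rp [-3.14  0.  ] t 0.15
target [ 602.5 -368.9] 43.8 wz 114.5 then dx,dy,dz (mm) -411.5 952.6 100.6 q7 -0.02 w 85.5 rp [-3.14  0.  ] t 0.15
target [540.3 226.8] 81.6 wz 76.7 then dx,dy,dz (mm) -328.8 351.9 100.6 q7 -0.02 w 85.5 rp [-3.14  0.  ] t 0.15
target [474.2  29.7] 192 wz -33.7 then dx,dy,dz (mm) -109.6 -609.9 100.6 q7 -0.02 w 85.5 rp [-3.14  0.  ] t 0.15
target [612.8 216.1] 171.6 wz -13.3 then dx,dy,dz (mm) -425.2 -328.8 100.6 q7 -0.02 w 85.5 rp [-3.14  0.  ] t 0.15
target [ 461.5 -179.2] 21.2 wz 137.1 then dx,dy,dz (mm) -76.7 809.8 100.6 q7 -0.02 w 85.5 rp [-3.14  0.  ] t 0.15
target [538.2 341.2] -8.4 wz 166.7 then dx,dy,dz (mm) 333.1 216.0 100.6 q7 -0.02 w 85.5 rp [-3.14  0.  ] t 0.15
```

carry_out(deltas=[0,0,-8.4,0,0,0,0,0,0,-8.4,0,0,0,0,0,0,-8.4,0,0,0,0,0,0,-8.5,0,0,0,0,0,0,0,-0.009,-0.05,0,0,0,0,0,-0.009,-0.05,0,0,0,0,0,-0.009,-0.05,0,0,0,0,0,-0.009,-0.05,0,0,0,0,0,-0.009,-0.05,0,0,0,0,0,-0.009,-0.05,0,0,0,0,0,-0.009,-0.05,0,0,0,0,0,-0.009,-0.05,0,0])

```text
clock: 1.65
eef_pos: [394.4, 226.0, 231.3]
tool_rot: [3.142, 0.0, -2.932]
force: [1.4, 0.4, 0.7]
width: 42.9
gripper_force: 0.0
```

```bash
python3 -c "
from h import *
go('zed','pick',100)"
```

```text
target [474.2  29.7] 192 wz -0.0 then dx,dy,dz (mm) -37.3 -208.6 131.3 q7 1.14 w 42.9 rp [3.142 0.   ] t 1.65
```

carry_out(deltas=[0,0,0,-0.0075,-0.0417,0.015,0,0,0,0,-0.0075,-0.0417,0.025,0,0,0,0,-0.0075,-0.0417,0.025,0,0,0,0,-0.0075,-0.0417,0.025,0,0,0,0,-0.0075,-0.0417,0.025,0,0,0,0,0,0,0.015,0,0,0,0,0,0,0,0,0,0,0,0,0,0,0])

```text
clock: 2.65
eef_pos: [474.0, 32.2, 101.7]
tool_rot: [3.141, 0.0, -2.931]
force: [-0.2, -0.1, 0.5]
width: 42.5
gripper_force: 0.0
```

```bash
python3 -c "
from h import *
go('zed','pick',25)
im=np.hstack([ctrl.get_image('top')[170:320,240:440],ctrl.get_image('side')[190:340,260:460]])
cv2.imwrite('pics/z1.png',cv2.resize(im,None,fx=2,fy=2)[:,:,::-1])"
```

```text
target [474.2  29.7] 192 wz 0.1 then dx,dy,dz (mm) 0.4 -2.5 76.7 q7 1.55 w 42.5 rp [3.141 0.   ] t 2.65
```

View pics/z1.png

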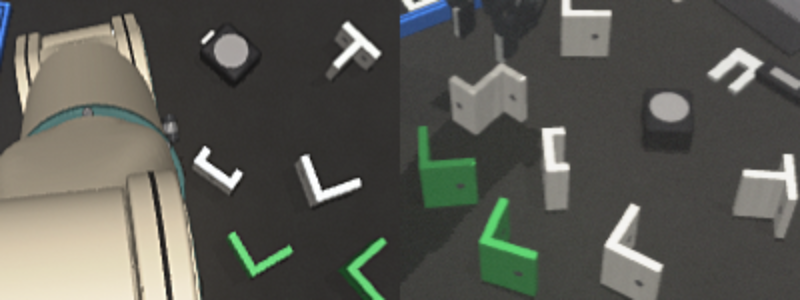

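The side view shows the open fingers straddling the web of the zed at about crop (480,60), and the zed is untouched. I'll descend and grip.

carry_out(deltas=[0,0,0,0,-0.002,0.02,0,0,0,0,0,0,0.02,0,0,0,0,0,0,0.02,0,0,0,0,0,0,0.016,0,0,0,0,0,0,0,0,0,0,0,0,0,0,1,0,0,0,0,0,0,1,0,0,0,0,0,0,1,0,0,0,0,0,0,1])

```text
clock: 3.88
eef_pos: [475.0, 29.6, 26.0]
tool_rot: [-3.141, 0.002, -2.932]
force: [-1.1, 0.4, 6.9]
width: 7.1
gripper_force: 59.0
```

```bash
python3 -c "
from h import *
go('zed','pick',25)"
```

```text
target [474.2  29.7] 192 wz -0.0 then dx,dy,dz (mm) 0.7 0.3 1.0 q7 1.53 w 7.1 rp [-3.141e+00  2.000e-03] t 3.875
```

carry_out(deltas=[0,0,0,0,0,-0.015,1,0,0,0,0,0,-0.03,1,0,0,0,0,0,-0.03,1,0,0,0,0,0,-0.03,1,0,0,6.8,0,0,0,1,0,0,6.8,0,0,0,1,0,0,6.8,0,0,0,1,0,0,0,0,0,0,1])

```text
clock: 4.88
eef_pos: [474.1, 29.6, 130.9]
tool_rot: [-3.142, 0.0, 2.996]
force: [-0.7, 0.5, -0.5]
width: 7.5
gripper_force: 58.5
```

```bash
python3 -c "
from h import *
go('zed','place',34)"
```

```text
target [612.8 216.1] 171.6 wz 0.1 then dx,dy,dz (mm) -110.0 204.8 96.9 q7 1.31 w 7.5 rp [-3.142  0.   ] t 4.875
```

carry_out(deltas=[0,0,0,-0.01,0.02,0,1,0,0,0,-0.02,0.037,0,1,0,0,0,-0.02,0.037,0,1,0,0,0,-0.02,0.037,0,1,0,0,0,-0.02,0.037,0,1,0,0,0,-0.02,0.037,0,1,0,0,0,0,0,0.03,1,0,0,0,0,0,0.03,1,0,0,0,0,0,0.01,1,0,0,0,0,0,0,1])

```text
clock: 6.12
eef_pos: [613.0, 217.0, 59.9]
tool_rot: [3.141, -0.001, 2.996]
force: [-0.4, 0.4, -1.0]
width: 7.3
gripper_force: 58.7
```

```bash
python3 -c "
from h import *
go('zed','place',33)
im=np.hstack([ctrl.get_image('top')[130:280,120:320],ctrl.get_image('side')[90:240,200:400]])
cv2.imwrite('pics/z2.png',cv2.resize(im,None,fx=2,fy=2)[:,:,::-1])"
```

```text
target [612.8 216.1] 171.6 wz 0.1 then dx,dy,dz (mm) 0.0 -0.9 26.9 q7 1.08 w 7.3 rp [ 3.141e+00 -1.000e-03] t 6.125
```

View pics/z2.png

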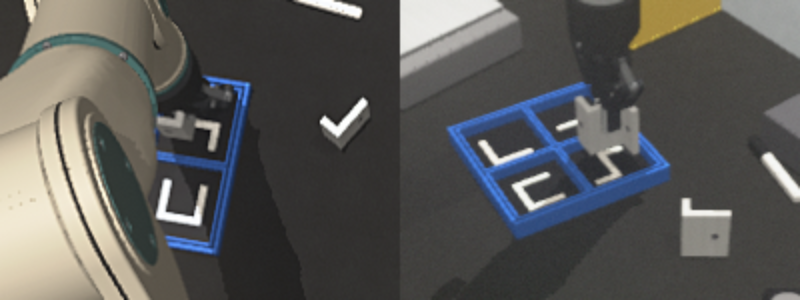

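The zed is gripped upright over its silhouette, at side crop (608,130). I'll lower it, release and retreat.

carry_out(deltas=[0,0,0,0,0,0.012,1,0,0,0,0,0,0.009,1,0,0,0,0,0,0.004,1,0,0,0,0,0,0.002,1,0,0,0,0,0,0,1])

```text
clock: 6.85
eef_pos: [613.3, 216.3, 33.4]
tool_rot: [3.141, 0.0, 2.995]
force: [0.7, -0.4, -1.3]
width: 7.2
gripper_force: 58.7
```

carry_out(deltas=[0,0,0,0,0,0.0005,0.2,0,0,0,0,0,0,0,0,0,0,0,0,0,0,0,0,0,0,0,-0.02,0,0,0,0,0,0,-0.04,0,0,0,0,0,0,-0.04,0,0,0,0,0,0,-0.02,0,0,0,0,0,0,0,0])

```text
clock: 7.85
eef_pos: [614.7, 216.8, 156.0]
tool_rot: [3.139, 0.005, 2.995]
force: [0.3, -1.1, 0.1]
width: 42.7
gripper_force: 0.0
```

```bash
python3 -c "
from h import *
go('tee','pick',130)"
```

```text
target [ 598.6 -216.9] 134.6 wz 37.0 then dx,dy,dz (mm) -297.4 -316.0 26.0 q7 1.07 w 42.7 rp [3.139 0.005] t 7.85
```

carry_out(deltas=[0,0,9.2,0,0,0,0,0,0,9.2,0,0,0,0,0,0,9.3,0,0,0,0,0,0,9.3,0,0,0,0,0,0,0,-0.037,-0.0395,0,0,0,0,0,-0.037,-0.0395,0,0,0,0,0,-0.037,-0.0395,0,0,0,0,0,-0.037,-0.0395,0,0,0,0,0,-0.037,-0.0395,0,0,0,0,0,-0.037,-0.0395,0.01,0,0,0,0,-0.037,-0.0395,0.02,0,0,0,0,-0.037,-0.0395,0.02,0])

```text
clock: 9.35
eef_pos: [595.3, -217.7, 101.6]
tool_rot: [-3.141, -0.001, 2.349]
force: [1.3, -0.5, -0.5]
width: 42.7
gripper_force: 0.0
```

carry_out(deltas=[0,0,0,0,0,0,0,0,0,0,0,0,0,0])

```text
clock: 9.6
eef_pos: [595.4, -215.6, 102.0]
tool_rot: [3.142, -0.002, 2.349]
force: [0.9, 0.9, 0.3]
width: 43.3
gripper_force: 0.0
```

```bash
python3 -c "
from h import *
go('tee','pick',26)"
```

```text
target [ 598.6 -216.9] 134.6 wz -0.0 then dx,dy,dz (mm) -3.2 1.4 76.0 q7 1.23 w 43.3 rp [ 3.142e+00 -2.000e-03] t 9.6
```

carry_out(deltas=[0,0,0,-0.003,0.001,0.01,0,0,0,0,0,0,0.025,0,0,0,0,0,0,0.025,0,0,0,0,0,0,0.016,0,0,0,0,0,0,0,0,0,0,0,0,0,0,1,0,0,0,0,0,0,1,0,0,0,0,0,0,1,0,0,0,0,0,0,1])

```text
clock: 10.72
eef_pos: [599.6, -218.1, 27.9]
tool_rot: [3.141, 0.002, 2.349]
force: [-1.2, 0.5, 6.6]
width: 6.8
gripper_force: 59.3
```

```bash
python3 -c "
from h import *
go('tee','pick',26)"
```

```text
target [ 598.6 -216.9] 134.6 wz -0.0 then dx,dy,dz (mm) 1.6 0.1 1.9 q7 1.24 w 6.8 rp [3.141e+00 2.000e-03] t 10.725
```

carry_out(deltas=[0,0,0,0,0,-0.015,1,0,0,0,0,0,-0.03,1,0,0,0,0,0,-0.035,1,0,0,0,0,0,-0.03,1,0,0,-7.4,0,0,0,1,0,0,-7.4,0,0,0,1,0,0,-7.4,0,0,0,1,0,0,-7.4,0,0,0,1,0,0,-7.4,0,0,0,1,0,0,0,0,0,0,1])

```text
clock: 11.98
eef_pos: [598.4, -218.1, 137.2]
tool_rot: [3.141, -0.0, 2.993]
force: [-0.2, 0.4, -1.5]
width: 7.2
gripper_force: 58.4
```

```bash
python3 -c "
from h import *
go('tee','place',34)"
```

```text
target [623.5 308.1] 171.6 wz -0.1 then dx,dy,dz (mm) 52.0 524.2 103.2 q7 1.71 w 7.2 rp [ 3.141 -0.   ] t 11.975
```

carry_out(deltas=[0,0,0,0.002,0.022,0,1,0,0,0,0.004,0.042,0,1,0,0,0,0.005,0.05,0,1,0,0,0,0.005,0.05,0,1,0,0,0,0.005,0.05,0,1,0,0,0,0.005,0.05,0,1,0,0,0,0.005,0.05,0,1,0,0,0,0.005,0.05,0,1,0,0,0,0.005,0.05,0,1,0,0,0,0.005,0.05,0,1,0,0,0,0.004,0.04,0,1,0,0,0,0.002,0.02,0,1])

```text
clock: 13.48
eef_pos: [621.6, 313.3, 136.7]
tool_rot: [3.14, -0.002, 2.999]
force: [0.9, -0.5, -1.1]
width: 6.8
gripper_force: 58.6
```

carry_out(deltas=[0,0,0,0,0,0.02,1,0,0,0,0,0,0.03,1,0,0,0,0,0,0.02,1,0,0,0,0,0,0,1])

```text
clock: 13.98
eef_pos: [622.5, 305.5, 64.2]
tool_rot: [-3.138, -0.004, 2.993]
force: [-0.7, 0.7, -1.0]
width: 7.2
gripper_force: 58.6
```

```bash
python3 -c "
from h import *
go('tee','place',34.5)
im=np.hstack([ctrl.get_image('top')[130:280,120:320],ctrl.get_image('side')[90:240,200:400]])
cv2.imwrite('pics/t2.png',cv2.resize(im,None,fx=2,fy=2)[:,:,::-1])"
```

```text
target [623.5 308.1] 171.6 wz -0.1 then dx,dy,dz (mm) -0.6 2.8 29.7 q7 0.96 w 7.2 rp [-3.138 -0.004] t 13.975
```

View pics/t2.png

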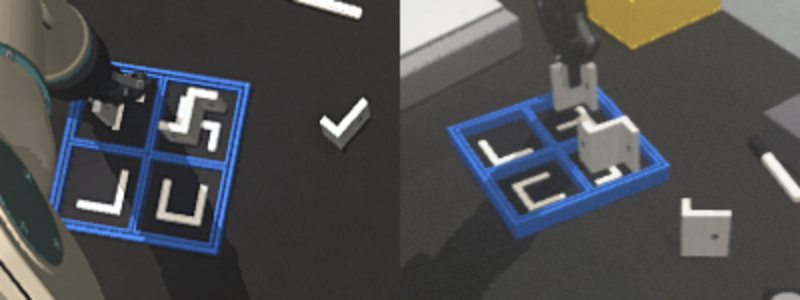

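The zed stands in its bay, at top crop (195,115), and the tee is held over its own bay at (120,100). I'll check the zed numerically before lowering the tee.

```bash
python3 -c "
from h import *
im=ctrl.get_image('top')
for o in shapes(im,(198,165,240,208),67,205): print(o)"
```

```text
{'px': array([214.76060606, 184.05      ]), 'c': array([612.09329997, 211.8473177 ]), 'th': np.float32(-8.479927), 'size': array([50.28831597, 47.93646414]), 'cen': array([1.99036465, 3.1758465 ]), 'area': 795.7316191145219, 'A': array([[ 24., -23.],
       [ 24.,   7.],
       [ 11.,  14.],
       [-16.,   9.],
       [-20.,  24.],
       [-25.,   1.],
       [ 15.,   1.],
       [ 17., -22.]])}
```

carry_out(deltas=[0,0,0,-0.0005,0.0025,0.012,1,0,0,0,0,0,0.01,1,0,0,0,0,0,0.005,1,0,0,0,0,0,0.002,1,0,0,0,0,0,0,1])

```text
clock: 14.75
eef_pos: [624.8, 310.5, 37.7]
tool_rot: [-3.142, -0.0, 2.995]
force: [0.1, -0.1, -0.3]
width: 6.7
gripper_force: 58.6
```

carry_out(deltas=[0,0,0,0,-0.001,0.002,1,0,0,0,0,0,0.001,1,0,0,0,0,0,0,1])

```text
clock: 15.12
eef_pos: [624.8, 309.4, 35.0]
tool_rot: [3.142, 0.0, 2.995]
force: [0.4, -0.5, -0.6]
width: 7.4
gripper_force: 58.8
```

carry_out(deltas=[0,0,0,0,0,0.001,1,0,0,0,0,0,0,0.2,0,0,0,0,0,0,0,0,0,0,0,0,0,0,0,0,0,0,0,-0.02,0,0,0,0,0,0,-0.04,0,0,0,0,0,0,-0.04,0,0,0,0,0,0,-0.02,0,0,0,0,0,0,0,0])

```text
clock: 16.25
eef_pos: [625.6, 310.0, 155.9]
tool_rot: [3.139, 0.003, 2.995]
force: [-0.3, -0.7, 0.3]
width: 42.9
gripper_force: 0.0
```

```bash
python3 -c "
from h import *
go('channel','pick',130)
go('angle','pick',130)"
```

```text
target [ 602.5 -368.9] 43.8 wz 127.8 then dx,dy,dz (mm) -486.6 474.0 25.9 q7 0.96 w 42.9 rp [3.139e+00 3.000e-03] t 16.25
target [ 461.5 -179.2] 21.2 wz 150.4 then dx,dy,dz (mm) -329.9 396.8 25.9 q7 0.96 w 42.9 rp [3.139e+00 3.000e-03] t 16.25
```

carry_out(deltas=[0,0,10.6,0,0,0,0,0,0,10.6,0,0,0,0,0,0,10.6,0,0,0,0,0,0,10.6,0,0,0,0,0,0,10.6,0,0,0,0,0,0,10.6,0,0,0,0,0,0,10.6,0,0,0,0,0,0,10.6,0,0,0,0,0,0,10.6,0,0,0,0,0,0,10.6,0,0,0,0,0,0,10.6,0,0,0,0,0,0,10.6,0,0,0,0])

```text
clock: 17.75
eef_pos: [623.4, 308.9, 151.5]
tool_rot: [-3.141, 0.004, 0.768]
force: [-0.1, 0.6, -0.1]
width: 42.6
gripper_force: 0.0
```

```bash
python3 -c "
from h import *
go('channel','pick',100)
im=ctrl.get_image('top')
for o in shapes(im,(160,160,240,260),67,215): print(o['c'],o['th'],o['size'],o['cen'],o['px'])"
```

```text
target [ 602.5 -368.9] 43.8 wz 0.2 then dx,dy,dz (mm) -484.2 474.7 51.5 q7 -0.85 w 42.6 rp [-3.141  0.004] t 17.75
[510.62865704 208.6780863 ] -9.333784 [42.63048649 31.52310993] [-6.52293905 -6.44542666] [216.71115538 234.64442231]
[612.47996346 214.94958463] -8.535221 [50.13884575 53.92596228] [0.02519611 1.78389664] [213.78674352 184.55403458]
```

carry_out(deltas=[0,0,0,-0.025,0.025,0,0,0,0,0,-0.041,0.04,0,0,0,0,0,-0.042,0.041,0,0,0,0,0,-0.042,0.041,0,0,0,0,0,-0.042,0.041,0,0,0,0,0,-0.042,0.041,0,0,0,0,0,-0.042,0.041,0,0,0,0,0,-0.042,0.041,0,0,0,0,0,-0.042,0.041,0.01,0,0,0,0,-0.042,0.041,0.01,0,0,0,0,-0.042,0.041,0.015,0,0,0,0,-0.04,0.04,0.015,0])

```text
clock: 19.3
eef_pos: [609.2, -369.3, 101.7]
tool_rot: [-3.139, 0.001, 0.777]
force: [1.3, -0.0, 0.2]
width: 43.0
gripper_force: 0.0
```

carry_out(deltas=[0,0,0,0,0,0,0,0,0,0,0,0,0,0])

```text
clock: 19.55
eef_pos: [609.7, -366.8, 102.2]
tool_rot: [-3.139, -0.0, 0.776]
force: [0.1, 0.4, -0.3]
width: 42.7
gripper_force: 0.0
```

```bash
python3 -c "
from h import *
go('channel','pick',26)
im=np.hstack([ctrl.get_image('top')[120:270,360:560],ctrl.get_image('side')[250:400,400:600]])
cv2.imwrite('pics/c1.png',cv2.resize(im,None,fx=2,fy=2)[:,:,::-1])"
```

```text
target [ 602.5 -368.9] 43.8 wz 0.7 then dx,dy,dz (mm) -6.6 -3.5 76.2 q7 0.12 w 42.7 rp [-3.139 -0.   ] t 19.55
```

View pics/c1.png

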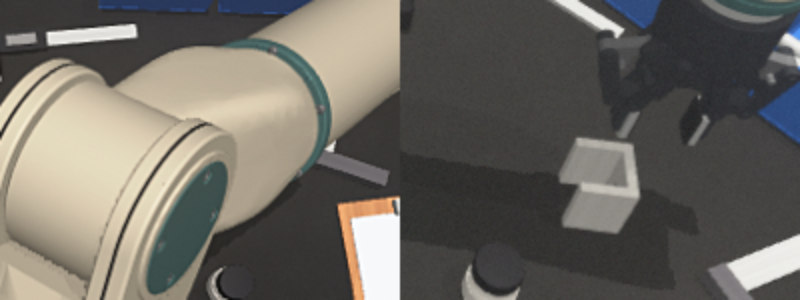

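In the side view the fingers, at about crop (625,120) and (697,130), sit above and on either side of the channel's web at (630,165). I'll correct a few millimetres while descending.

carry_out(deltas=[0,0,0.7,0,0,0,0,0,0,0,-0.0065,-0.0035,0,0,0,0,0,0,0,0.01,0,0,0,0,0,0,0.015,0])

```text
clock: 20.15
eef_pos: [603.4, -369.7, 78.3]
tool_rot: [3.141, -0.0, 0.763]
force: [0.8, 0.3, 0.5]
width: 42.7
gripper_force: 0.0
```

```bash
python3 -c "
from h import *
go('channel','pick',26)"
```

```text
target [ 602.5 -368.9] 43.8 wz -0.1 then dx,dy,dz (mm) -0.1 -1.2 52.3 q7 0.13 w 42.7 rp [ 3.141 -0.   ] t 20.15
```

carry_out(deltas=[0,0,0,0,-0.001,0.02,0,0,0,0,0,0,0.02,0,0,0,0,0,0,0.012,0,0,0,0,0,0,0,0,0,0,0,0,0,0,1,0,0,0,0,0,0,1,0,0,0,0,0,0,1,0,0,0,0,0,0,1])

```text
clock: 21.15
eef_pos: [603.1, -369.4, 27.7]
tool_rot: [3.14, -0.0, 0.763]
force: [0.4, -0.4, 2.9]
width: 7.1
gripper_force: 59.8
```

carry_out(deltas=[0,0,0,0,0,-0.015,1,0,0,0,0,0,-0.03,1,0,0,0,0,0,-0.035,1,0,0,0,0,0,-0.03,1,0,0,-7.5,0,0,0,1,0,0,-7.5,0,0,0,1,0,0,-7.5,0,0,0,1,0,0,-7.5,0,0,0,1,0,0,-7.5,0,0,0,1,0,0,0,0,0,0,1])

```text
clock: 22.4
eef_pos: [602.3, -369.0, 137.3]
tool_rot: [3.142, -0.0, 1.415]
force: [-0.7, 0.4, -1.9]
width: 7.1
gripper_force: 58.9
```

```bash
python3 -c "
from h import *
go('channel','place',34)"
```

```text
target [540.3 226.8] 81.6 wz -0.5 then dx,dy,dz (mm) 580.4 -148.4 103.3 q7 0.63 w 7.1 rp [ 3.142 -0.   ] t 22.4
```

carry_out(deltas=[0,0,0,0.02,-0.005,0,1,0,0,0,0.04,-0.01,0,1,0,0,0,0.05,-0.013,0,1,0,0,0,0.05,-0.013,0,1,0,0,0,0.05,-0.013,0,1,0,0,0,0.05,-0.013,0,1,0,0,0,0.05,-0.013,0,1,0,0,0,0.05,-0.013,0,1,0,0,0,0.05,-0.013,0,1,0,0,0,0.05,-0.013,0,1,0,0,0,0.05,-0.013,0,1,0,0,0,0.04,-0.01,0,1])

```text
clock: 23.9
eef_pos: [545.9, 199.0, 137.1]
tool_rot: [-3.142, -0.001, 1.416]
force: [0.1, 0.2, -1.8]
width: 6.9
gripper_force: 58.9
```

carry_out(deltas=[0,0,-0.5,0.02,-0.006,0.02,1,0,0,0,0.01,-0.002,0.02,1,0,0,0,0,0,0.02,1,0,0,0,0,0,0,1,0,0,0,0,0,0,1])

```text
clock: 24.52
eef_pos: [543.6, 225.4, 76.7]
tool_rot: [3.141, 0.001, 1.423]
force: [-0.2, 0.3, -1.9]
width: 7.2
gripper_force: 58.7
```

```bash
python3 -c "
from h import *
go('channel','place',34.5)"
```

```text
target [540.3 226.8] 81.6 wz -0.1 then dx,dy,dz (mm) 0.9 -3.4 42.2 q7 -0.14 w 7.2 rp [3.141e+00 1.000e-03] t 24.525
```

carry_out(deltas=[0,0,0,0.001,-0.0035,0.01,1,0,0,0,0,0,0.015,1,0,0,0,0,0,0.01,1,0,0,0,0,0,0.005,1,0,0,0,0,0,0,1,0,0,0,0,0,0,1])

```text
clock: 25.28
eef_pos: [540.1, 228.7, 37.1]
tool_rot: [3.141, -0.0, 1.426]
force: [0.0, -0.2, -1.9]
width: 7.1
gripper_force: 58.9
```

```bash
python3 -c "
from h import *
go('channel','place',34.5)
im=np.hstack([ctrl.get_image('top')[130:280,120:320],ctrl.get_image('side')[90:240,200:400]])
cv2.imwrite('pics/c2.png',cv2.resize(im,None,fx=2,fy=2)[:,:,::-1])"
```

```text
target [540.3 226.8] 81.6 wz 0.1 then dx,dy,dz (mm) -1.8 0.5 2.6 q7 -0.11 w 7.1 rp [ 3.141 -0.   ] t 25.275
```

View pics/c2.png

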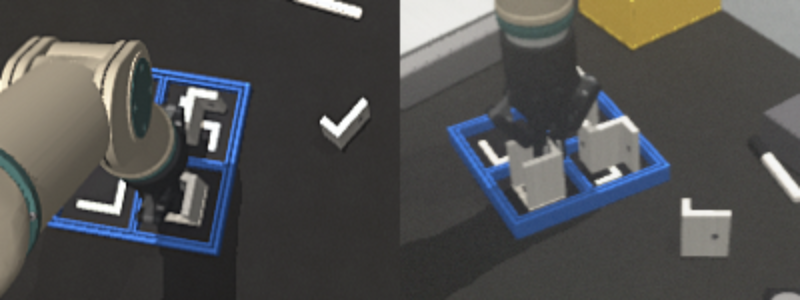

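The channel is in its bay at side crop (538,170) and clear of the zed at (610,140). I'll set it down.

carry_out(deltas=[0,0,0,-0.001,0,0.002,1,0,0,0,0,0,0.001,1,0,0,0,0,0,0,1])

```text
clock: 25.75
eef_pos: [539.8, 227.6, 34.6]
tool_rot: [3.141, -0.001, 1.426]
force: [-1.3, -0.1, 4.5]
width: 6.9
gripper_force: 59.9
```

carry_out(deltas=[0,0,0,0,0,0,0.3,0,0,0,0,0,0,0.3,0,0,0,0,0,0,0.3,0,0,0,0,0,-0.02,0.3,0,0,0,0,0,-0.04,0.3,0,0,0,0,0,-0.04,0,0,0,0,0,0,-0.02,0,0,0,0,0,0,0,0])

```text
clock: 26.75
eef_pos: [540.6, 228.1, 155.2]
tool_rot: [3.139, -0.002, 1.426]
force: [0.1, 0.5, -0.0]
width: 42.7
gripper_force: 0.0
```

```bash
python3 -c "
from h import *
go('angle','pick',110)"
```

```text
target [ 461.5 -179.2] 21.2 wz 60.5 then dx,dy,dz (mm) -221.0 351.1 45.2 q7 -0.19 w 42.7 rp [ 3.139e+00 -2.000e-03] t 26.75
```

carry_out(deltas=[0,0,10.1,0,0,0,0,0,0,10.1,0,0,0,0,0,0,10.1,0,0,0,0,0,0,10.1,0,0,0,0,0,0,10.1,0,0,0,0,0,0,10.1,0,0,0,0,0,0,0,-0.027,0.043,0,0,0,0,0,-0.027,0.043,0,0,0,0,0,-0.027,0.043,0,0,0,0,0,-0.027,0.043,0,0,0,0,0,-0.027,0.043,0,0,0,0,0,-0.027,0.043,0,0])

```text
clock: 28.25
eef_pos: [480.1, -72.7, 152.6]
tool_rot: [-3.141, 0.002, 0.368]
force: [1.3, -0.5, 1.4]
width: 43.3
gripper_force: 0.0
```

carry_out(deltas=[0,0,0,-0.027,0.043,0.01,0,0,0,0,-0.022,0.033,0.02,0,0,0,0,-0.01,0.015,0.01,0,0,0,0,0,0,0,0,0,0,0,0,0,0,0])

```text
clock: 28.88
eef_pos: [458.9, -176.3, 113.3]
tool_rot: [-3.14, 0.001, 0.369]
force: [-0.4, 0.9, 0.2]
width: 42.6
gripper_force: 0.0
```

```bash
python3 -c "
from h import *
go('angle','pick',26)
im=np.hstack([ctrl.get_image('top')[190:340,300:500],ctrl.get_image('side')[240:390,280:480]])
cv2.imwrite('pics/a1.png',cv2.resize(im,None,fx=2,fy=2)[:,:,::-1])"
```

```text
target [ 461.5 -179.2] 21.2 wz -0.0 then dx,dy,dz (mm) 1.3 3.6 87.3 q7 -0.18 w 42.6 rp [-3.14e+00  1.00e-03] t 28.875
```

View pics/a1.png

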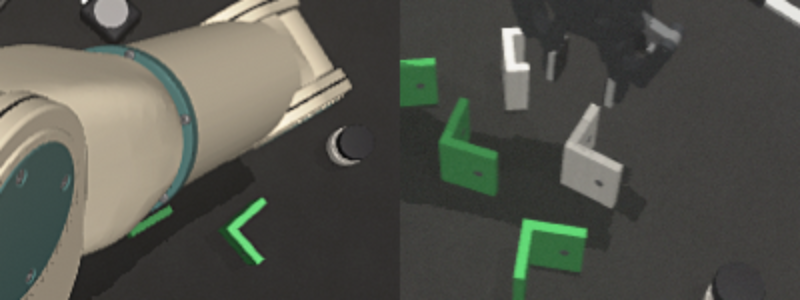

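The fingers, at side crop (550,65) and (610,95), are centred over the angle's rear leg at (580,125). The path down is clear.

carry_out(deltas=[0,0,0,0.001,0.0035,0.015,0,0,0,0,0,0,0.025,0,0,0,0,0,0,0.025,0,0,0,0,0,0,0.015,0,0,0,0,0,0,0.006,0,0,0,0,0,0,0,0,0,0,0,0,0,0,1,0,0,0,0,0,0,1,0,0,0,0,0,0,1,0,0,0,0,0,0,1])

```text
clock: 30.22
eef_pos: [461.5, -180.3, 28.4]
tool_rot: [3.141, -0.001, 0.368]
force: [-1.2, 1.2, 5.6]
width: 7.2
gripper_force: 59.2
```

carry_out(deltas=[0,0,0,0,0,-0.015,1,0,0,0,0,0,-0.03,1,0,0,0,0,0,-0.035,1,0,0,0,0,0,-0.03,1,0,0,7.4,0,0,0,1,0,0,7.4,0,0,0,1,0,0,7.4,0,0,0,1,0,0,7.4,0,0,0,1,0,0,0,0,0,0,1])

```text
clock: 31.35
eef_pos: [461.1, -180.2, 138.2]
tool_rot: [3.141, 0.0, -0.147]
force: [-0.2, 0.1, -1.1]
width: 7.2
gripper_force: 58.6
```

```bash
python3 -c "
from h import *
go('angle','place',34)"
```

```text
target [538.2 341.2] -8.4 wz -0.0 then dx,dy,dz (mm) 0.1 -527.1 104.2 q7 -0.6 w 7.2 rp [3.141 0.   ] t 31.35
```

carry_out(deltas=[0,0,0,0,-0.022,0,1,0,0,0,0,-0.04,0,1,0,0,0,0,-0.048,0,1,0,0,0,0,-0.05,0,1,0,0,0,0,-0.05,0,1,0,0,0,0,-0.05,0,1,0,0,0,0,-0.05,0,1,0,0,0,0,-0.05,0,1,0,0,0,0,-0.05,0,1,0,0,0,0,-0.05,0,1,0,0,0,0,-0.045,0,1,0,0,0,0,-0.022,0,1])

```text
clock: 32.85
eef_pos: [538.4, 344.4, 137.6]
tool_rot: [-3.141, 0.001, -0.142]
force: [0.0, -0.4, -1.2]
width: 7.4
gripper_force: 58.6
```

carry_out(deltas=[0,0,0,0,0,0.02,1,0,0,0,0,0,0.02,1,0,0,0,0,0,0.02,1,0,0,0,0,0,0,1,0,0,0,0,0,0,1])

```text
clock: 33.48
eef_pos: [539.6, 340.1, 78.0]
tool_rot: [3.141, -0.001, -0.149]
force: [0.5, -0.4, -1.1]
width: 7.1
gripper_force: 58.6
```

```bash
python3 -c "
from h import *
go('angle','place',35)"
```

```text
target [538.2 341.2] -8.4 wz -0.2 then dx,dy,dz (mm) -1.6 -0.8 43.0 q7 -1.56 w 7.1 rp [ 3.141e+00 -1.000e-03] t 33.475
```

carry_out(deltas=[0,0,0,-0.0015,-0.001,0.01,1,0,0,0,0,0,0.015,1,0,0,0,0,0,0.01,1,0,0,0,0,0,0.005,1,0,0,0,0,0,0.002,1,0,0,0,0,0,0,1])

```text
clock: 34.22
eef_pos: [538.1, 342.0, 36.0]
tool_rot: [-3.141, -0.001, -0.149]
force: [0.9, 0.3, -0.9]
width: 7.5
gripper_force: 58.8
```

carry_out(deltas=[0,0,0,0,0,0.001,1,0,0,0,0,0,0,1])

```text
clock: 34.48
eef_pos: [538.2, 342.1, 35.5]
tool_rot: [-3.141, -0.001, -0.148]
force: [-0.4, -1.2, 4.2]
width: 7.3
gripper_force: 59.2
```

Force shows contact with the floor, so I'll release, rise and swing clear.

carry_out(deltas=[0,0,0,0,0,0,0.3,0,0,0,0,0,0,0.3,0,0,0,0,0,0,0.3,0,0,0,0,0,-0.02,0.3,0,0,0,0,0,-0.04,0.3,0,0,0,0,0,-0.04,0.3,0,0,0,0,0,-0.04,0.3,0,0,0,0,0,-0.04,0.3])

```text
clock: 35.48
eef_pos: [538.0, 341.7, 217.7]
tool_rot: [-3.141, -0.001, -0.149]
force: [1.1, 0.8, -0.4]
width: 29.6
gripper_force: 0.0
```

carry_out(deltas=[0,0,0,-0.02,-0.025,0,0.3,0,0,0,-0.04,-0.045,0,0.3,0,0,0,-0.04,-0.045,0,0.3,0,0,0,-0.04,-0.045,0,0.3,0,0,0,-0.04,-0.045,0,0.3,0,0,0,-0.02,-0.025,0,0.3,0,0,0,0,0,0,0.3,0,0,0,0,0,0,0.3])

```text
clock: 36.48
eef_pos: [375.2, 597.7, 215.9]
tool_rot: [3.141, -0.002, -0.15]
force: [-0.3, -0.1, 0.2]
width: 30.2
gripper_force: 0.0
```

```bash
python3 -c "
from h import *
t=ctrl.get_image('top')
for roi,z in(((140,140,250,262),67),((270,165,370,285),60)):
  for o in shapes(t,roi,z,205): print(o['px'].round(),o['c'].round(1),o['th'],o['size'].round(1))
im=np.hstack([t[130:280,120:320],ctrl.get_image('side')[90:240,200:400]])
cv2.imwrite('pics/f.png',cv2.resize(im,None,fx=2,fy=2)[:,:,::-1])"
```

```text
[206. 227.] [518.5 228.4] -6.8215117 [53.7 53.4]
[159. 222.] [535.4 321. ] -9.784522 [49.8 51.2]
[214. 185.] [612.7 215.7] -8.589193 [50.3 55.7]
[173. 175.] [625.9 308.8] -8.231196 [45.2 50.7]
[349. 255.] [470.4 -78.8] -33.540756 [21.2 50.1]
[292. 189.] [615.4  47.4] -37.7103 [50.6 27.2]
```

View pics/f.png

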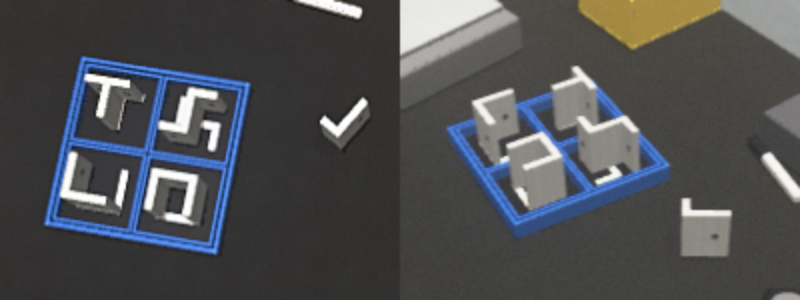

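All four stand upright in their matching bays, with measured centres within about 4 mm of the bay centres. The channel's contour merged with the visible silhouette, so its reading is the roughest. The look-alikes have not moved.

```bash
python3 -c "
from cell import ctrl
print(ctrl.finish_job())"
```

```text
the job is handed in; nothing more can be done
None
```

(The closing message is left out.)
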